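# Clamp the perch blank in the drilling jig

## Robot

A 6-joint arm with a two-finger parallel gripper is mounted at the origin on a cart in front of the work surface, level with it; the furniture and walls round the work are solid. World frame = base frame: x ahead of the robot, y to its left, z up, the work surface at z = 0. Lengths are in m, angles in degrees, forces in N, time in s.
With the tool pointing down it reaches from about 0.25 to 0.725 m from the base axis. Payload 9.7 kg.
Tool frame: the origin (TCP) lies midway between the tips of the shut fingers; the grasp point (between the pads) lies 19 mm behind it; x points along the fingers, y is the direction in which the jaws open and shut, and the axes are right-handed (so a half turn about x gives the same grasp; the last joint's range is limited). The gripper opens to 85 mm and grips with 20 to 120 N. Pads are 22 mm wide; open, the fingers measure 114 mm over their backs; the gripper's body (76 mm by 85 mm) begins 54 mm behind the grasp point. The pads swing forward as they close: fully open they stand 13 mm farther back than shut.
Start: joints at [-68.182, 4.979, 10.078, 95.1, 0, 90], TCP at [0.204, -0.511, 0.231] pointing down, gripper open.
Joint ranges: [-179.16, 179.16], [-48.56, 103.87], [-65.8, 70.77], [-126.05, 130.52], [-82.76, 87.17], [-180, 180]. Speed limits (degrees/s): [127.2, 127.2, 147.25, 180, 180, 180].

## Interface

Orientations are given as [roll, pitch, yaw] about the fixed x, y, z axes, in that order (R = Rz(yaw) Ry(pitch) Rx(roll)).
In Python, from workcell import bot, cams gives the robot as it stands.
- The arm moves only by the tool apply_moves, never from a script. Its argument "commands" is a list of rows, each a list of 5 numbers: the shift along the tool's x, y, z in m, then the turn about the tool's x in rad, then the opening, from -1 (shut) to 1 (fully open). In form: [[tx, ty, tz, roll, hand], ...]. A call has 1 to 12 rows; each row is the pose to reach, as a shift and turn from the pose measured when the call began, along the tool's axes at that moment; what a row does not reach only later rows make up. A row lasts 1/10 s, in which the tool goes at most 50 mm and 8.59 degrees, less where a joint would pass 70% of its speed; a pose out of reach is approached as far as the arm can. A call with a gripper value outside its range is refused whole. The fingers move at their own pace and stop on an object; "newtons" is the grip in N (left out, the last holds). Time passes only in rows, so rows that repeat a pose let the fingers close. It gives the time, the measured TCP pose, the force and the opening at its end, in the units of the state.
- bot.get_obs(): the state, without advancing time (a new reading comes with each control period).
- cams.camera(name): name is "side" or "top" or "wrist"; returns a dict with "frame" (480x640x3 uint8, blue, green, red), "depth" (480x640 float32, m along the optical axis (not along the pixel's ray), 0 where there is no reading), "camera_matrix" (3x3 intrinsics, pixels), "D" ([k1, k2, p1, p2, k3] as OpenCV has them; the pictures are not rectified), "R" (3x3) and "t" (3): a world point X has camera coordinates R X + t; the wrist camera has in their place "mount" (4x4, takes a point from camera to tool coordinates, whose origin is the TCP and whose axes are the tool frame's). Camera axes: x right, y down, z forward; pixel columns grow to the right and rows downward; lengths in m; the calibration is good to about 2 mm. A picture is of the moment at which its call begins: read the wrist's pose just before it.
- bot.job_done(): hands the job in, once; it reports no verdict.
Trained networks look in the newest picture that a camera, given by its name, has taken for a name from the list of things; names that differ only in an ending like _2 or _b are one class to them, and where a whole thing is asked for, a point or a joint stands for the part that bears it (a point fixed in the world has none). Each returns a list of dicts, best first, with "confidence" (0 to 1); they miss things now and then, are a little off and sometimes report something else, mostly with a low value. They report only what shows in the picture. A call takes as long as a camera call. They do not tell look-alikes from the thing itself.
- cams.spot_in(name, camera): "rect" ([left, top, right, bottom] in pixels, round what is visible of it).
The state is a dict: "time": time; "q": joint angles; "qd": joint speeds; "joint_efforts": joint torques, N m; "ee_pos": TCP position; "tcp_rot": TCP orientation; "wrist_force": force on the tool from outside, world axes, zero at the start; "torque": the same for the moment, N m; "opening": finger opening in m.
Only numpy, scipy, OpenCV 4.12 (cv2) and the standard library are available. Lean on these libraries where they do the work, as an engineer would, in place of code of your own. Each camera call takes 0.05 s, during which the arm holds its last target. There are 200 camera calls.

## Task

Push the perch blank lying in the jig's channel along the rails until it is fully home against the stop, while the clamp is still open. Then push the clamp's handle over its centre so that it snaps shut and the rubber foot presses on the blank. Only push with the fingers: do not lift the blank, and leave the loose things beside the jig where they are.

Things in the scene. Friction and masses are not known exactly. Their poses are not given: they have to be found in the camera images.
- jig: Jig fixed to the bench: plywood plate 120 (x) x 270 (y) x 12 mm. Origin: centre of its underside, on the bench top. Two rails along y, 10 mm high, 50 mm apart inside, y -135 to +40 mm. A stop 20 mm high crosses their end, face at y = +40; the blank slides home along +y. Behind it stands a steel toggle clamp, pivot at x 0, y +70, z 58 mm, pivot axis along x; it moves in the plane x = 0.
- stop_face (a point): Point on the stop's face that the blank meets (jig x = 0, y = +40 mm, 22 mm above the bench); axes as the jig's.
- block: The perch blank to clamp: wooden block 45 (x) x 85 (y) x 26 mm, 0.05 kg, flat on the plate between the rails; its top is 38 mm above the bench, 16 mm above the rails. Origin: centre of its underside; y along the channel. It starts 20 to 55 mm short of the stop; home, its origin is 42.5 mm from the stop face.
- clamp_lever (a joint): Lever angle (rad): 0 = open (arm upright, handle leaning 28 degrees to jig +y, away from the blank); grows as the handle is pushed over to jig -y. A spring throws it to either end from its centre, about 0.6 (handle just past upright): short of it the lever falls back open, past it it snaps shut by itself. About 1.6 = shut on the blank. Needs 5 to 10 N near the handle's tip.
- handle_tip (a point): Point in the round black handle (17 to 19 mm thick), 80 mm from the pivot, 9 mm short of its end, at jig x = 0. Clamp open: at jig y = +108 mm, 129 mm above the bench; handle upright: y = +70 mm, 138 mm above the bench; shut: y about -2 mm, 94 mm above the bench.
- clamp_pad: Rubber foot (16 mm across) on the clamp's steel hold-down arm; origin on the arm, 52 mm from the pivot. Shut, the arm lies level and the foot, 20 mm below this origin, presses on the blank about 22 mm from the stop with about 6 N.
- spare_block: Bystander: a smaller, stained perch blank 40 x 80 x 22 mm lying loose on the bench on the jig's +x side. Origin: centre of its underside.
- hole_plug: Bystander: a round wooden plug 46 mm across, 20 mm high, loose on the bench on the jig's +x side. Origin: centre of its underside.
- pencil: Bystander: a carpenter's pencil 159 mm long, loose on the bench on the jig's -x side, roughly along its edge. Origin: its middle, underside.
Things that resemble listed ones, but are neither listed nor needed, are in the scene too. What is shaped like the block but green or pink is not meant.

How it is judged:
By the outcome, as a careful person would: the job done as asked, in the order asked, and still so for the second after the job is handed in, with the robot touching nothing.
It also fails if it takes over 42 s, if anything falls off the work surface, if the arm or the gripper's body presses on something with over 40 N, if the wrist force passes 120 N, or if a joint passes its speed limit or range.

## Working session

There is one attempt and no reset: what is moved stays moved. The work goes in short steps, Python scripts to look and compute and a tool call to move; the robot and the scene stay as the last step left them, time stands still between calls to the robot, and variables do not carry over. Pictures are saved under pics/ and viewed, about 8 in all and at most 12, crops included, and the job is handed in when it is done.

Besides the shell and the picture viewer there is one more tool, called after "Call:" by a JSON object that holds its "fn" and its "kwargs", one argument or row to a line. apply_moves: Moves the arm, as the interface text tells. Its arguments: {"type":"object","properties":{"commands":{"type":"array"},"newtons":{"type":"number"}},"required":["commands"]}

```bash
mkdir -p pics; ls; cat > h.py <<'E'
import numpy as np, cv2
from workcell import bot, cams
from scipy.spatial.transform import Rotation as Ro
def cloud(c,ext=None):
    d=c["depth"];K=c["camera_matrix"]
    v,u=np.mgrid[0:480,0:640]
    p=cv2.undistortPoints(np.stack([u,v],-1).reshape(-1,1,2).astype(float),K,np.array(c["D"],float)).reshape(480,640,2)
    P=np.dstack([p*d[...,None],d])
    if "R" in c: return (P-np.array(c["t"]).ravel())@np.array(c["R"])
    o=ext;M=np.array(c["mount"]);P=P@M[:3,:3].T+M[:3,3]
    return P@Ro.from_euler('xyz',o["tcp_rot"],degrees=True).as_matrix().T+np.array(o["ee_pos"])
E
python3 - <<'E'
from h import *
print(bot.get_obs())
for n in ["top","side"]:
    c=cams.camera(n); P=cloud(c); im=c["frame"].copy()
    for o in ["jig","block","clamp_lever","clamp_pad","spare_block","hole_plug","pencil","handle_tip"]:
        for r in cams.spot_in(o,n)[:3]:
            a=[int(x) for x in r["rect"]]; u,v=(a[0]+a[2])//2,(a[1]+a[3])//2
            print(n,o,round(r["confidence"],2),a,P[v,u].round(3))
            cv2.rectangle(im,a[:2],a[2:],(0,0,255),1);cv2.putText(im,o,(a[0],a[1]-2),0,.4,(255,0,0),1)
    cv2.imwrite(f"pics/{n}0.png",im); np.savez(f"{n}0.npz",P=P,f=c["frame"])
E
```

```text
pics
{'time': 0.0, 'q': array([-6.81814011e+01,  5.01151265e+00,  1.00335023e+01,  9.50988380e+01,
       -2.19020622e-03,  8.99999623e+01]), 'qd': array([ 0.04048481, -0.02186631, -0.00982039, -0.06909921, -0.03204691,
       -0.02851904]), 'joint_efforts': array([ 3.10626899e-05, -5.20400906e+01,  4.64795709e+01,  1.66955462e-02,
       -6.55769804e-05, -9.64848510e-06]), 'ee_pos': array([ 0.20432273, -0.51039206,  0.23057058]), 'tcp_rot': array([-88.36753144,  89.92312037, 113.45110657]), 'wrist_force': array([ 0.71835937, -1.04925486,  0.33695294]), 'torque': array([-0.01729601, -0.02261487, -0.02220907]), 'opening': 0.08521145425851989}
top jig 0.64 [244, 201, 386, 275] [0.533 0.052 0.038]
top block 0.89 [308, 220, 354, 255] [0.538 0.022 0.042]
top block 0.73 [360, 301, 404, 350] [ 0.387 -0.088  0.026]
top block 0.61 [400, 245, 452, 291] [ 0.501 -0.161  0.028]
top clamp_lever 0.8 [246, 207, 286, 229] [0.545 0.139 0.106]
top spare_block 0.91 [326, 172, 365, 194] [0.653 0.006 0.021]
top hole_plug 0.95 [278, 171, 301, 193] [0.646 0.116 0.012]
top pencil 0.81 [273, 280, 353, 290] [0
[... 175 characters left out ...]
[0.556 0.094 0.032]
side block 0.97 [286, 337, 361, 391] [ 0.501 -0.191  0.027]
side block 0.59 [315, 274, 352, 312] [ 0.538 -0.01   0.039]
side block 0.57 [196, 321, 270, 360] [ 0.389 -0.11   0.025]
side clamp_lever 0.86 [317, 202, 331, 258] [0.539 0.104 0.106]
side clamp_lever 0.65 [384, 284, 427, 321] [ 0.648 -0.026  0.024]
side clamp_pad 0.44 [325, 219, 331, 230] [0.545 0.098 0.118]
side clamp_pad 0.35 [384, 286, 429, 318] [ 0.65  -0.025  0.024]
side spare_block 0.79 [385, 284, 431, 316] [ 0.656 -0.014  0.021]
side hole_plug 0.91 [369, 262, 397, 287] [0.643 0.101 0.02 ]
side pencil 0.73 [266, 282, 282, 325] [0.448 0.034 0.009]
side handle_tip 0.64 [319, 204, 331, 260] [0.542 0.116 0.098]
```

View pics/top0.png

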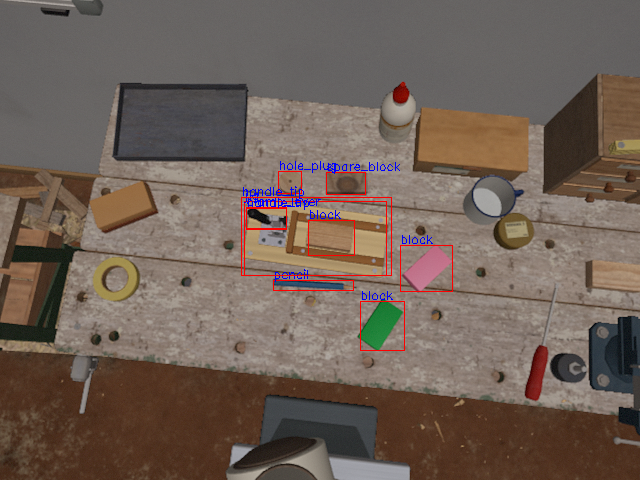

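View pics/side0.png

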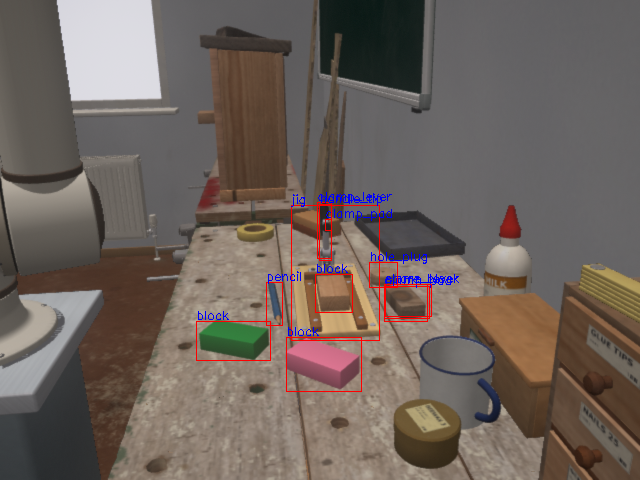

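```bash
python3 - <<'E'
from h import *
for n in ["top","side"]:
    P=np.load(n+"0.npz")["P"].reshape(-1,3)
    for nm,z0,z1 in [("blocktop",.033,.044),("plate/rails",.006,.026),("high",.06,.2)]:
        m=(P[:,2]>z0)&(P[:,2]<z1)&(abs(P[:,0]-.54)<.075)&(P[:,1]>-.12)&(P[:,1]<.24)
        Q=P[m]; print(n,nm,len(Q),Q.mean(0).round(4),np.percentile(Q,[1,99],axis=0).round(4).tolist(),cv2.minAreaRect(Q[:,:2].astype(np.float32)*1000))
E
```

```text
top blocktop 1183 [0.5413 0.0326 0.038 ] [[0.517, -0.0167, 0.0332], [0.5723, 0.1307, 0.0422]] ((536.6019287109375, 60.6515007019043), (157.3157501220703, 78.74444580078125), 79.15577697753906)
top plate/rails 6530 [0.5368 0.0453 0.0148] [[0.4811, -0.0813, 0.0082], [0.6015, 0.1832, 0.025]] ((541.911376953125, 51.386756896972656), (270.35198974609375, 121.2392349243164), 88.21412658691406)
top high 458 [0.5419 0.1332 0.1074] [[0.5309, 0.1016, 0.0609], [0.5526, 0.1657, 0.1389]] ((540.8214721679688, 134.80990600585938), (66.5848388671875, 24.339561462402344), 86.34819030761719)
side blocktop 780 [0.5409 0.0284 0.0381] [[0.5178, -0.0188, 0.0331], [0.5639, 0.1206, 0.0426]] ((543.1956787109375, 60.85076141357422), (66.33383178710938, 163.74989318847656), 5.355885982513428)
side plate/rails 4108 [5.367e-01 5.000e-04 1.540e-02] [[0.4805, -0.0848, 0.0068], [0.6002, 0.1794, 0.0247]] ((541.4057006835938, 49.69682312011719), (271.33892822265625, 119.67256927490234), 88.17436218261719)
side high 481 [0.543  0.1275 0.1004] [[0.5306, 0.1003, 0.0606], [0.5554, 0.1588, 0.1383]] ((544.92431640625, 129.39755249023438), (61.819053649902344, 29.534683227539062), 79.73751831054688)
```

The top view shows the natural wood block in the channel at about (331,237) and the clamp lever at about (266,218), open and leaning to the left, which is world +y. The green and pink pieces are decoys, and the side view agrees. Jig yaw is about -1.8° with its centre near (0.5415, 0.0505).

```bash
cat >> h.py <<'E'
JR=Ro.from_euler('z',-1.8,degrees=True).as_matrix(); J0=np.array([.5415,.0505,0])
def tool(o): return Ro.from_euler('xyz',o["tcp_rot"],degrees=True).as_matrix()
E
python3 - <<'E'
from h import *
for n in ["top","side"]:
    P=(np.load(n+"0.npz")["P"].reshape(-1,3)-J0)@JR
    Q=P[(P[:,2]>.034)&(P[:,2]<.043)&(abs(P[:,0])<.035)&(P[:,1]<.03)]
    print(n,"block",np.percentile(Q,[1,50,99],axis=0).round(4).tolist())
    Q=P[(P[:,2]>.12)&(P[:,2]<.16)&(abs(P[:,0])<.035)&(P[:,1]<.2)]
    print("handle>.12",np.percentile(Q,[1,50,99],axis=0).round(4).tolist())
    Q=P[(P[:,2]>.027)&(P[:,2]<.033)&(abs(P[:,0])<.05)&(P[:,1]>.03)&(P[:,1]<.07)]
    print("stop",np.percentile(Q,[1,50,99],axis=0).round(4).tolist())
o=bot.get_obs(); print(tool(o).round(3))
R=tool(o)
for t in [(0,-.085,.15),(0,-.085,.02),(0,.15,.2)]:
    w=J0+JR@np.array(t); print(t,w.round(4),(R.T@(w-o["ee_pos"])).round(4))
print("jig x in tool",R.T@JR[:,0])
E
```

```text
top block [[-0.0214, -0.3835, 0.0345], [0.0021, -0.0286, 0.0383], [0.0341, 0.0158, 0.0421]]
handle>.12 [[-0.0082, 0.0744, 0.1205], [-0.0011, 0.105, 0.1334], [0.0081, 0.1163, 0.14]]
stop [[-0.0402, 0.0407, 0.0272], [-0.0001, 0.0465, 0.0313], [0.0383, 0.0639, 0.033]]
side block [[-0.0215, -0.3892, 0.0341], [0.0057, -0.0452, 0.0384], [0.0347, 0.0151, 0.04]]
handle>.12 [[-0.0082, 0.0934, 0.1201], [-0.0006, 0.1018, 0.1293], [0.0084, 0.1102, 0.139]]
stop [[-0.0403, 0.0391, 0.0274], [-0.0007, 0.0432, 0.0314], [0.0409, 0.0653, 0.0329]]
[[-0.     0.372 -0.928]
 [-0.    -0.928 -0.372]
 [-1.     0.     0.   ]]
(0, -0.085, 0.15) [ 0.5388 -0.0345  0.15  ] [ 0.0813 -0.3178 -0.4874]
(0, -0.085, 0.02) [ 0.5388 -0.0345  0.02  ] [ 0.2113 -0.3178 -0.4874]
(0, 0.15, 0.2) [0.5462 0.2004 0.2   ] [ 0.0313 -0.5331 -0.5816]
jig x in tool [-6.64000997e-06  4.00651868e-01 -9.16230364e-01]
```

Call:
{"fn": "apply_moves", "kwargs": {
  "commands": [
    [0,-0.03,-0.048,-0.12,-1],
    [0,-0.06,-0.096,-0.24,-1],
    [0,-0.09,-0.144,-0.36,-1],
    [0,-0.12,-0.192,-0.48,-1],
    [0,-0.15,-0.24,-0.6,-1],
    [0.01,-0.18,-0.288,-0.72,-1],
    [0.02,-0.21,-0.336,-0.84,-1],
    [0.03,-0.24,-0.384,-0.96,-1],
    [0.04,-0.27,-0.432,-1.08,-1],
    [0.06,-0.3,-0.479,-1.159,-1],
    [0.08,-0.3,-0.479,-1.159,-1],
    [0.08,-0.3,-0.479,-1.159,-1]
  ],
  "newtons": 40
}}

```text
time: 2.1
ee_pos: [0.5385, -0.0512, 0.1495]
tcp_rot: [-112.6, 89.9, 155.8]
wrist_force: [-0.4, -0.3, -0.0]
opening: 0.0001
```

Call:
{"fn": "apply_moves", "kwargs": {
  "commands": [
    [0,0,0,0,-1],
    [0,0,0,0,-1]
  ]
}}

```text
time: 2.3
ee_pos: [0.5383, -0.0508, 0.1491]
tcp_rot: [-97.7, 89.9, 170.7]
wrist_force: [-1.0, -0.3, 0.6]
opening: -0.0001
```

```bash
cat > look.py <<'E'
from h import *
import sys
o=bot.get_obs(); print(o["time"],o["ee_pos"].round(4),o["tcp_rot"].round(2),o["wrist_force"].round(2),o["opening"].round(4))
R=tool(o); print("tcp in jig",(JR.T@(o["ee_pos"]-J0)).round(4)); print("tool axes in jig\n",(JR.T@R).round(3))
for n in sys.argv[2:]:
    c=cams.camera(n); P=(cloud(c,o)-J0)@JR; cv2.imwrite(f"pics/{n}{sys.argv[1]}.png",c["frame"]); np.savez(f"{n}{sys.argv[1]}.npz",P=P)
    Q=P.reshape(-1,3)
    for nm,z0,z1,y0,y1 in [("block",.034,.042,-.095,.034),("stop",.028,.034,.034,.07),("high",.05,.2,-.05,.2)]:
        S=Q[(Q[:,2]>z0)&(Q[:,2]<z1)&(abs(Q[:,0])<.03)&(Q[:,1]>y0)&(Q[:,1]<y1)]
        if len(S): print(n,nm,len(S),np.percentile(S,[2,50,98],axis=0).round(4).tolist())
E
python3 look.py 1 wrist top
```

```text
Traceback (most recent call last):
  File "look.py", line 3, in <module>
    o=bot.get_obs(); print(o["time"],o["ee_pos"].round(4),o["tcp_rot"].round(2),o["wrist_force"].round(2),o["opening"].round(4))
                                                                                                          ^^^^^^^^^^^^^^^^^^
AttributeError: 'float' object has no attribute 'round'
```

```bash
sed -i 's/o\["opening"\].round(4)/o["opening"]/' look.py; python3 look.py 1 wrist top
```

```text
2.3 [ 0.5383 -0.0508  0.1491] [-97.72  89.87 170.73] [-0.98 -0.31  0.61] -6.835631627051026e-05
tcp in jig [-0.     -0.1014  0.1491]
tool axes in jig
 [[-0.002  1.     0.004]
 [ 0.     0.004 -1.   ]
 [-1.    -0.002 -0.   ]]
wrist block 7786 [[-0.019, -0.0646, 0.0364], [0.0026, -0.0208, 0.0379], [0.0244, 0.0161, 0.0394]]
wrist stop 1898 [[-0.0287, 0.0416, 0.0292], [-0.0003, 0.0469, 0.0319], [0.0287, 0.0528, 0.0335]]
top block 846 [[-0.0207, -0.0511, 0.0353], [0.001, -0.0176, 0.0382], [0.0226, 0.0152, 0.0412]]
top stop 167 [[-0.0291, 0.0408, 0.029], [-0.0015, 0.0467, 0.032], [0.0283, 0.057, 0.0339]]
top high 485 [[-0.0127, 0.0516, 0.0571], [-0.003, 0.0792, 0.1133], [0.007, 0.1141, 0.1385]]
```

View pics/wrist1.png

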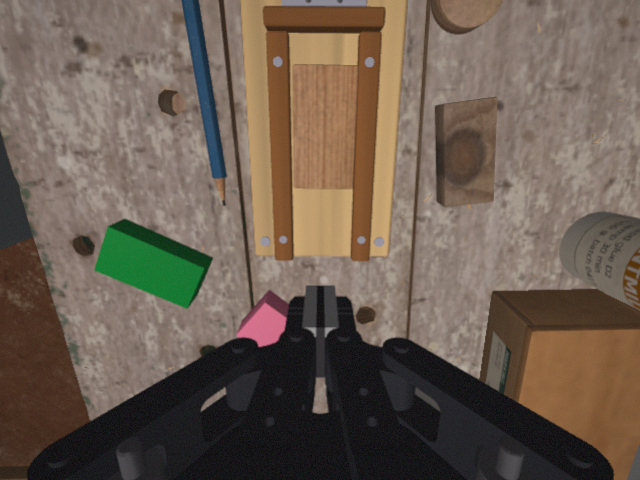

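The wrist view shows the block at (324,127), centred between the rails, with the closed fingers directly behind it. I'll descend.

Call:
{"fn": "apply_moves", "kwargs": {
  "commands": [
    [0.04,0.001,0,0,-1],
    [0.08,0.0015,0,0,-1],
    [0.11,0.0015,0,0,-1],
    [0.125,0.0015,0,0,-1],
    [0.125,0.0015,0,0,-1],
    [0.125,0.0015,0,0,-1],
    [0.125,0.0015,-0.01,0,-1],
    [0.125,0.0015,-0.016,0,-1],
    [0.125,0.0015,-0.022,0,-1],
    [0.125,0.0015,-0.028,0,-1],
    [0.125,0.0015,-0.032,0,-1],
    [0.125,0.0015,-0.034,0,-1]
  ]
}}

```text
time: 3.6
ee_pos: [0.5409, -0.0175, 0.0254]
tcp_rot: [-100.6, 90.0, 167.8]
wrist_force: [0.3, -0.2, 0.0]
opening: -0.0003
```

```bash
python3 look.py 2 wrist
```

```text
3.6 [ 0.5409 -0.0175  0.0254] [-100.59   89.99  167.77] [ 0.28 -0.17  0.01] -0.00033312913012297114
tcp in jig [ 0.0015 -0.068   0.0254]
tool axes in jig
 [[-0.     1.     0.003]
 [ 0.     0.003 -1.   ]
 [-1.    -0.    -0.   ]]
wrist block 25215 [[-0.0198, -0.0568, 0.0364], [0.0017, -0.009, 0.0378], [0.0231, 0.0261, 0.0393]]
wrist stop 6678 [[-0.0288, 0.0415, 0.0292], [0.0001, 0.0468, 0.0319], [0.0288, 0.0525, 0.0334]]
wrist high 4706 [[-0.0162, -0.0499, 0.1176], [0.0017, -0.049, 0.1221], [0.0199, 0.0113, 0.168]]
```

Call:
{"fn": "apply_moves", "kwargs": {
  "commands": [
    [0,0,-0.003,0,-1],
    [0,0,-0.006,0,-1],
    [0,0,-0.009,0,-1],
    [0,0,-0.011,0,-1],
    [0,0,-0.012,0,-1],
    [0,0,-0.013,0,-1],
    [0,0,-0.0135,0,-1],
    [0,0,-0.0135,0,-1]
  ]
}}

```text
time: 4.45
ee_pos: [0.5412, -0.0039, 0.0254]
tcp_rot: [-135.9, 90.0, 132.4]
wrist_force: [-0.4, 0.6, 0.4]
opening: -0.0001
```

Call:
{"fn": "apply_moves", "kwargs": {
  "commands": [
    [0,0,-0.001,0,-1],
    [0,0,-0.002,0,-1],
    [0,0,-0.002,0,-1]
  ]
}}

```text
time: 4.75
ee_pos: [0.5411, -0.0033, 0.0254]
tcp_rot: [-12.5, 89.8, -104.2]
wrist_force: [-1.8, -9.1, 1.8]
opening: 0.0001
```

```bash
python3 look.py 3 wrist
```

```text
4.75 [ 0.5411 -0.0033  0.0254] [ -12.53   89.84 -104.24] [-1.81 -9.11  1.82] 0.00013418529139823005
tcp in jig [ 0.0012 -0.0538  0.0254]
tool axes in jig
 [[-0.001  1.     0.002]
 [-0.003  0.002 -1.   ]
 [-1.    -0.001  0.003]]
wrist block 22331 [[-0.0199, -0.0429, 0.0366], [0.0015, 0.0003, 0.0379], [0.023, 0.0329, 0.0393]]
wrist stop 5859 [[-0.0289, 0.0422, 0.03], [-0.0001, 0.0478, 0.0319], [0.0289, 0.0595, 0.0334]]
wrist high 29097 [[-0.0274, -0.0477, 0.055], [0.0015, -0.0406, 0.1065], [0.0278, 0.0259, 0.1678]]
```

Call:
{"fn": "apply_moves", "kwargs": {
  "commands": [
    [0,0,-0.0025,0,-1],
    [0,0,-0.0025,0,-1],
    [0,0,-0.0025,0,-1]
  ]
}}

```text
time: 5.1
ee_pos: [0.5409, -0.0032, 0.0255]
tcp_rot: [-6.1, 89.6, -98.0]
wrist_force: [-1.0, -14.4, 1.3]
opening: -0.0003
```

View pics/wrist3.png

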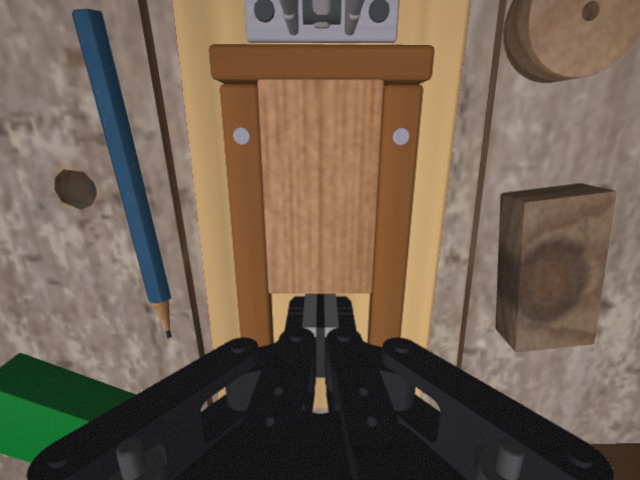

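The wrist view shows the block's front edge at row 80, flush against the stop with no gap. The push force rose to 14 N without motion, so the block is home. Next I'll back off, rise, and go over the clamp to its +y side.

Call:
{"fn": "apply_moves", "kwargs": {
  "commands": [
    [0,0,0.01,0,-1],
    [0,0,0.02,0,-1],
    [-0.04,0,0.02,0,-1],
    [-0.085,0,0.02,0,-1],
    [-0.13,0,0.02,0,-1],
    [-0.175,0,0.015,0,-1],
    [-0.185,0,0.0,0,-1],
    [-0.185,-0.001,-0.04,0,-1],
    [-0.185,-0.001,-0.085,0,-1],
    [-0.185,-0.002,-0.13,0,-1],
    [-0.185,-0.002,-0.175,0,-1],
    [-0.185,-0.002,-0.205,0,-1]
  ]
}}

```text
time: 6.3
ee_pos: [0.5453, 0.2058, 0.2082]
tcp_rot: [-12.8, 89.6, -104.5]
wrist_force: [0.3, 0.5, -0.4]
opening: 0.0005
```

Call:
{"fn": "apply_moves", "kwargs": {
  "commands": [
    [0,0,0,0,-1],
    [0,0,0,0,-1]
  ]
}}

```text
time: 6.5
ee_pos: [0.545, 0.2062, 0.2074]
tcp_rot: [-20.6, 89.6, -112.2]
wrist_force: [-0.2, -0.2, 0.5]
opening: 0.0
```

```bash
python3 look.py 4 wrist top
```

```text
6.5 [0.545  0.2062 0.2074] [ -20.61   89.55 -112.25] [-0.25 -0.18  0.49] 3.5765300973369444e-05
tcp in jig [-0.0014  0.1557  0.2074]
tool axes in jig
 [[-0.003  1.     0.003]
 [-0.007  0.003 -1.   ]
 [-1.    -0.003  0.007]]
wrist block 32 [[-0.0046, -0.0431, 0.0367], [-0.0006, -0.0407, 0.0377], [0.0034, -0.0372, 0.0395]]
wrist high 14 [[0.0138, 0.0818, 0.0538], [0.0142, 0.0827, 0.0605], [0.0151, 0.0834, 0.0658]]
top block 963 [[-0.0221, -0.0425, 0.0351], [-0.001, -0.0052, 0.0383], [0.0213, 0.0323, 0.0414]]
top stop 165 [[-0.0282, 0.0409, 0.0288], [-0.0002, 0.0466, 0.0318], [0.0291, 0.0572, 0.0338]]
top high 486 [[-0.0129, 0.0515, 0.0572], [-0.0031, 0.0792, 0.1131], [0.0071, 0.1139, 0.1384]]
```

Call:
{"fn": "apply_moves", "kwargs": {
  "commands": [
    [0.045,0,0,0,-1],
    [0.088,0,0,0,-1],
    [0.088,0,0,0,-1],
    [0.088,0,-0.012,0,-1],
    [0.088,0,-0.02,0,-1],
    [0.088,0,-0.028,0,-1],
    [0.088,0,-0.034,0,-1],
    [0.088,0,-0.04,0,-1],
    [0.088,0,-0.046,0,-1],
    [0.088,0,-0.052,0,-1]
  ]
}}

```text
time: 7.6
ee_pos: [0.5467, 0.2568, 0.1197]
tcp_rot: [-15.0, 89.6, -106.7]
wrist_force: [-0.0, -0.2, 0.4]
opening: -0.0001
```

```bash
python3 look.py 5 side
```

```text
7.6 [0.5467 0.2568 0.1197] [ -14.98   89.57 -106.74] [-0.01 -0.17  0.38] -0.00013770246886151576
tcp in jig [-0.0013  0.2064  0.1197]
tool axes in jig
 [[-0.002  1.     0.001]
 [-0.007  0.001 -1.   ]
 [-1.    -0.002  0.007]]
side block 587 [[-0.0224, -0.0447, 0.0344], [-0.0008, -0.0134, 0.0386], [0.0211, 0.0328, 0.0399]]
side stop 52 [[-0.0284, 0.0407, 0.0289], [-0.0014, 0.0464, 0.0318], [0.0289, 0.0672, 0.0338]]
side high 1169 [[-0.0226, 0.0518, 0.0534], [-0.0013, 0.1877, 0.1331], [0.0253, 0.1994, 0.198]]
```

View pics/side5.png

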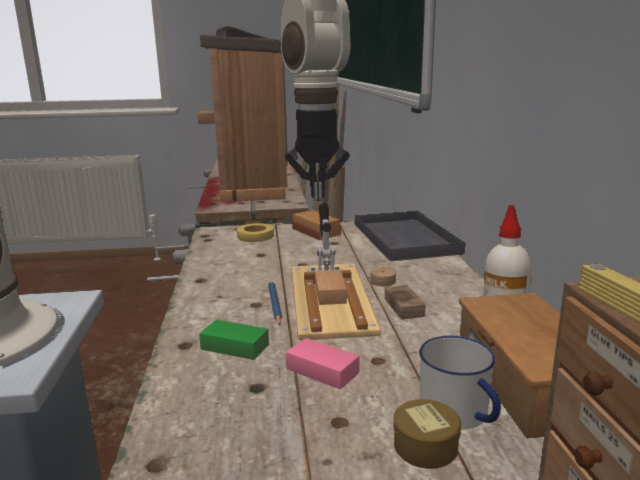

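I had the sign wrong: tool +z is jig -y, so the fingers moved away from the clamp. They touched nothing. The side view shows the clamp still open at (325,235) and the fingers clear behind it. Now I'll push in the right direction.

Call:
{"fn": "apply_moves", "kwargs": {
  "commands": [
    [0,0,0.03,0,-1],
    [0,0,0.06,0,-1],
    [0,0,0.07,0,-1],
    [0,0,0.078,0,-1],
    [0,0,0.086,0,-1],
    [0,0,0.092,0,-1],
    [0,0,0.098,0,-1],
    [0,0,0.104,0,-1],
    [0,0,0.11,0,-1],
    [0,0,0.114,0,-1]
  ]
}}

```text
time: 8.65
ee_pos: [0.5432, 0.1434, 0.1204]
tcp_rot: [-15.1, 89.6, -106.8]
wrist_force: [0.9, 1.9, 1.6]
opening: -0.0003
```

Call:
{"fn": "apply_moves", "kwargs": {
  "commands": [
    [0,0,0.005,0,-1],
    [0,0,0.01,0,-1],
    [0,0,0.015,0,-1],
    [0,0,0.02,0,-1],
    [0,0,0.025,0,-1],
    [0,0,0.03,0,-1],
    [0,0,0.03,0,-1],
    [0,0,0.03,0,-1]
  ]
}}

```text
time: 9.45
ee_pos: [0.5423, 0.1133, 0.1206]
tcp_rot: [-15.1, 89.6, -106.8]
wrist_force: [0.9, -0.2, -0.3]
opening: -0.0003
```

```bash
python3 look.py 6 side wrist
```

```text
9.45 [0.5423 0.1133 0.1206] [ -15.07   89.59 -106.81] [ 0.95 -0.18 -0.32] -0.00026758410626305095
tcp in jig [-0.0011  0.0628  0.1206]
tool axes in jig
 [[-0.002  1.     0.001]
 [-0.007  0.001 -1.   ]
 [-1.    -0.002  0.007]]
side block 555 [[-0.0224, -0.0448, 0.0346], [-0.0013, -0.0155, 0.0386], [0.0211, 0.0308, 0.04]]
side stop 44 [[-0.0297, 0.0405, 0.0285], [-0.0104, 0.0452, 0.032], [0.0295, 0.0641, 0.0336]]
side high 1265 [[-0.0266, -0.0079, 0.0543], [-0.0018, 0.0513, 0.158], [0.0271, 0.0716, 0.1984]]
wrist block 586 [[-0.0203, 0.017, 0.0364], [0.0119, 0.0282, 0.0376], [0.0238, 0.0338, 0.0389]]
wrist stop 980 [[-0.0292, 0.0416, 0.0288], [-0.0069, 0.0476, 0.0316], [0.0292, 0.054, 0.0334]]
wrist high 20032 [[-0.0288, 0.0537, 0.0604], [0.0007, 0.0738, 0.1755], [0.0289, 0.0809, 0.1992]]
```

View pics/wrist6.png

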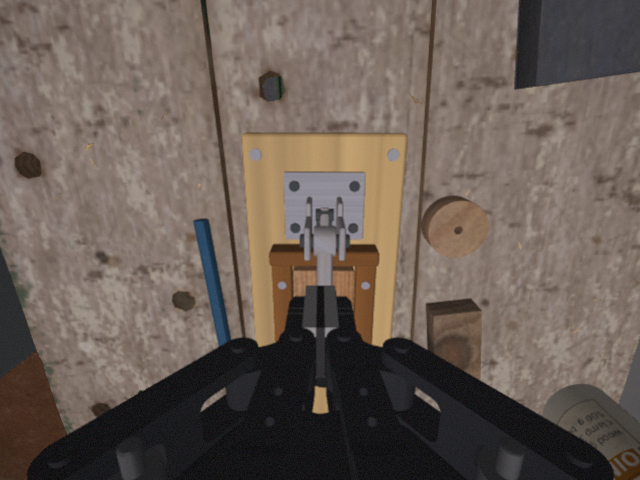

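The lever has snapped over: the arm now lies level at (323,265). I'll retreat up and away and check.

Call:
{"fn": "apply_moves", "kwargs": {
  "commands": [
    [-0.02,0,-0.01,0,-1],
    [-0.06,0,-0.03,0,-1],
    [-0.1,0,-0.07,0,-1],
    [-0.12,0,-0.11,0,-1],
    [-0.12,0,-0.15,0,-1],
    [-0.12,0,-0.15,0,-1],
    [-0.12,0,-0.15,0,-1]
  ]
}}

```text
time: 10.25
ee_pos: [0.5468, 0.2652, 0.239]
tcp_rot: [-19.5, 89.5, -111.1]
wrist_force: [0.4, -0.6, -0.3]
opening: 0.0
```

```bash
python3 look.py 7 side top; python3 - <<'E'
from h import *
a=cv2.imread("pics/side7.png")[190:350,240:460];b=cv2.imread("pics/top7.png")[150:310,220:440]
cv2.imwrite("pics/fin.png",cv2.resize(np.vstack([a,b]),None,fx=1.8,fy=1.8,interpolation=2))
for s in ["0","7"]:
  for n in ["spare_block","hole_plug","pencil"]: 
    if s=="7": print(n,[ (round(r["confidence"],2),np.round(r["rect"])) for r in cams.spot_in(n,"top")[:1]])
E
```

```text
10.25 [0.5468 0.2652 0.239 ] [ -19.47   89.55 -111.06] [ 0.39 -0.61 -0.33] 1.4295258459626967e-05
tcp in jig [-0.0015  0.2148  0.239 ]
tool axes in jig
 [[-0.003  1.     0.004]
 [-0.007  0.004 -1.   ]
 [-1.    -0.003  0.007]]
side block 562 [[-0.0225, -0.0449, 0.0345], [-0.0011, -0.0151, 0.0386], [0.021, 0.0301, 0.0403]]
side stop 44 [[-0.0298, 0.0398, 0.0284], [-0.0128, 0.0443, 0.0318], [0.0291, 0.0632, 0.0336]]
side high 318 [[-0.0137, -0.0099, 0.0515], [-0.0027, 0.0151, 0.0668], [0.0118, 0.0736, 0.1028]]
top block 730 [[-0.0224, -0.043, 0.0352], [-0.0064, -0.0149, 0.0383], [0.0214, 0.0317, 0.0414]]
top stop 125 [[-0.0288, 0.0411, 0.0288], [-0.0092, 0.0469, 0.0319], [0.0294, 0.0625, 0.0338]]
top high 566 [[-0.0126, -0.007, 0.0522], [-0.0019, 0.0406, 0.073], [0.0123, 0.0836, 0.1027]]
spare_block [(0.67, array([327., 173., 367., 195.]))]
hole_plug [(0.91, array([276., 171., 302., 195.]))]
pencil [(0.64, array([274., 280., 356., 291.]))]
```

View pics/fin.png

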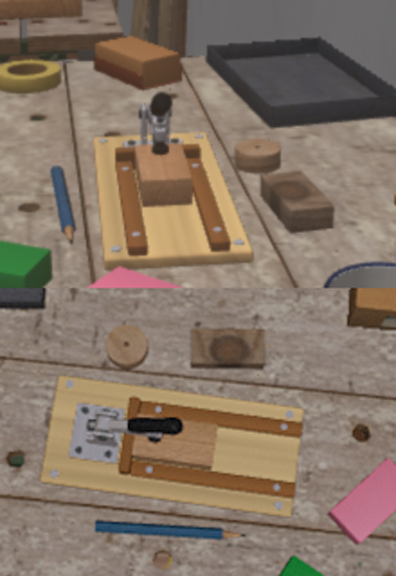

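The crops show the clamp shut, with the foot on the blank at about (160,148) in the side crop. The blank is against the stop and the loose things are in place. I'll hand the job in.

```bash
python3 -c "
from workcell import bot
print(bot.job_done())"
```

```text
the job is handed in; nothing more can be done
None
```

The blank is fully home against the stop and the clamp is snapped shut on it. I handed the job in at about 10.3 s of the 42 s allowed.

- **Blank:** I pushed it about 24 mm along the channel with the closed fingers while the clamp was open. At the stop the force rose to 14 N with no further movement. Its back edge now measures jig y ≈ -43 to -45 mm, against -45 mm expected at home.
- **Clamp:** I pushed the handle over centre from behind and it snapped shut by itself. The handle's end lies at y ≈ -10 mm with its top 103 mm above the bench, which matches the shut position. The last pictures show the foot on the blank. I did not measure how hard it presses.
- **Loose things:** the spare blank, plug and pencil are within about 1 to 3 pixels of their starting positions in the top view. The robot was well clear of everything at hand-in.
- **One slip:** before pushing the handle I moved the fingers about 50 mm the wrong way (+y) because of a sign error. They were in free space and touched nothing, and I corrected it.

No final check failed or disagreed.

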